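Seat the row of glass studs along a mirror frame

TASK

Five domed glass studs stand proud in a row along the wooden frame of the round mirror. With the fingertips shut, follow the row from the largest stud to the smallest and gently press each one home in turn, until the edge of its dome is level with the wood, then draw the hand clear. Do not grip, lift or shift the mirror, and leave the jar, the spare stud and everything else on the table alone.

Things in the scene. Friction and masses are not known exactly. Their poses are not given: they have to be found in the camera images.
- mirror: round mirror lying loose and flat on the felt, 1.3 to 2.1 kg: a wooden ring frame 244 mm across, 22 mm high, 44 mm wide, round a mirror disc 155 mm across, its face 10 mm above the table. Origin: centre of the underside, z up. Five glass studs sit in the ring 100 mm from the origin at -70, -35, 0, 35, 70 degrees from its x axis towards y, largest first; a brass hanging loop is at -x.
- stud1_top (a point): top of the dome of the first and largest stud of the row, a green glass dome 34 mm across; the point rides down with the stud. Not yet seated, it stands 31 to 32 mm above the table; home it stands 27 mm above the table (only the 5 mm dome above the wood).
- stud1 (a joint): how far the first and largest stud has been pushed in, in m: 0 to 0.001 at the start, standing proud, 0.005 home (dome edge level with the wood). It moves straight down under a push of 3 N, rising to 5 N at home, and stays where it is left. Its rubber seat lets it sink on to a stop at 0.008 (about 6 N), which does no harm.
- stud2_top (a point): top of the dome of the second stud of the row, a green glass dome 30 mm across; the point rides down with the stud. Not yet seated, it stands 31 to 32 mm above the table; home it stands 27 mm above the table (only the 5 mm dome above the wood).
- stud2 (a joint): how far the second stud has been pushed in, in m: 0 to 0.001 at the start, standing proud, 0.005 home (dome edge level with the wood). It moves straight down under a push of 3 N, rising to 5 N at home, and stays where it is left. Its rubber seat lets it sink on to a stop at 0.008 (about 6 N), which does no harm.
- stud3_top (a point): top of the dome of the third (middle) stud of the row, a green glass dome 26 mm across; the point rides down with the stud. Not yet seated, it stands 31 to 32 mm above the table; home it stands 27 mm above the table (only the 5 mm dome above the wood).
- stud3 (a joint): how far the third (middle) stud has been pushed in, in m: 0 to 0.001 at the start, standing proud, 0.005 home (dome edge level with the wood). It moves straight down under a push of 3 N, rising to 5 N at home, and stays where it is left. Its rubber seat lets it sink on to a stop at 0.008 (about 6 N), which does no harm.
- stud4_top (a point): top of the dome of the fourth stud of the row, a green glass dome 22 mm across; the point rides down with the stud. Not yet seated, it stands 31 to 32 mm above the table; home it stands 27 mm above the table (only the 5 mm dome above the wood).
- stud4 (a joint): how far the fourth stud has been pushed in, in m: 0 to 0.001 at the start, standing proud, 0.005 home (dome edge level with the wood). It moves straight down under a push of 3 N, rising to 5 N at home, and stays where it is left. Its rubber seat lets it sink on to a stop at 0.008 (about 6 N), which does no harm.
- stud5_top (a point): top of the dome of the fifth and smallest stud of the row, a green glass dome 18 mm across; the point rides down with the stud. Not yet seated, it stands 31 to 32 mm above the table; home it stands 27 mm above the table (only the 5 mm dome above the wood).
- stud5 (a joint): how far the fifth and smallest stud has been pushed in, in m: 0 to 0.001 at the start, standing proud, 0.005 home (dome edge level with the wood). It moves straight down under a push of 3 N, rising to 5 N at home, and stays where it is left. Its rubber seat lets it sink on to a stop at 0.008 (about 6 N), which does no harm.
- jar_mid (a point): middle of a small closed clear jar, 36 mm across and 45 mm high, standing on the mirror disc; leave alone
- spare_mid (a point): middle of a loose spare stud, 26 mm across, 11 mm high, lying on the mirror disc; leave alone
- bowl_mid (a point): middle of a terracotta bowl, 110 mm across, 40 mm high; leave alone
- cup_mid (a point): middle of a white cup, 72 mm across, 85 mm high; leave alone
- brush: hand brush lying on the felt; leave alone
- pliers: blue-handled glass pliers lying on the felt, 165 mm long; leave alone
- pen: marker pen lying on the felt, 135 mm long, 15 mm thick; leave alone

How it is judged:
On the way, in this order (a step that is already met when the one before it is completed fails the run):
1. the first and largest stud has been pressed home (at least 3.5 mm of the 5 mm to home) (value of joint stud1 above 0.0035 m), for 0.1 s.
2. the second stud has been pressed home (at least 3.5 mm of the 5 mm to home) (value of joint stud2 above 0.0035 m), for 0.1 s.
3. the third (middle) stud has been pressed home (at least 3.5 mm of the 5 mm to home) (value of joint stud3 above 0.0035 m), for 0.1 s.
4. the fourth stud has been pressed home (at least 3.5 mm of the 5 mm to home) (value of joint stud4 above 0.0035 m), for 0.1 s.
5. the fifth and smallest stud has been pressed home (at least 3.5 mm of the 5 mm to home) (value of joint stud5 above 0.0035 m), for 0.1 s.
At the end, for the whole second after the job is handed in: all five studs are at least 3.5 mm in (5 mm is home) and the mirror lies flat and at rest within 20 mm of where it was (value of joint each of stud1, stud2, stud3, stud4, stud5 above 0.0035 m and distance of mirror from where it was at the start of the episode below 0.02 m and angle between mirror's own z axis and vertical below 0.03 rad and linear speed of mirror below 0.01 m/s); the robot touches nothing.
It fails at once if the mirror is lifted or tipped (8 mm, or 0.1 rad) (height (world z) of mirror above 0.008 m or angle between mirror's own z axis and vertical above 0.1 rad).
It fails at once if the mirror is shifted by more than 25 mm (distance of mirror from where it was at the start of the episode above 0.025 m).
It fails at once if the robot bears on the mirror, frame or studs with more than 70 N (a blow, not a gentle press) (contact force between any of the fingers, the arm and mirror above 70 N).
It fails at once if a bystander is moved by more than 30 mm (distance of any of jar_mid, spare_mid, bowl_mid, cup_mid, brush, pliers, pen from where it was at the start of the episode above 0.03 m).
It fails at once if the jar or the cup is knocked over (angle between any of jar_mid, cup_mid's own z axis and vertical above 0.5 rad).
It also fails if it takes over 51 s, if anything falls off the work surface, if the arm or the gripper's body presses on something with over 40 N, if the wrist force passes 120 N, or if a joint passes its speed limit or range.

ROBOT

A 7-joint arm with a two-finger parallel gripper is mounted at the origin on the work surface. World frame = base frame: x ahead of the robot, y to its left, z up, the work surface at z = 0. Lengths are in m, angles in rad, forces in N, time in s.
With the tool pointing down it reaches from about 0.4 to 0.85 m from the base axis. Payload 10.4 kg.
Tool frame: the origin (TCP) lies at the very end of the fingers, on their centre line; the grasp point (between the pads) lies r.hold_point_z behind it (r.hold_point_z is the distance from the TCP to the grasp point, in m); z points along the fingers, y is the direction in which the jaws open and shut (so a half turn about z gives the same grasp; the last joint's range is limited). The gripper opens to 87 mm and grips with 3 to 60 N. Pads are 19 mm wide; open, the fingers measure 117 mm over their backs; the gripper's body (75 mm by 190 mm) begins 51 mm behind the grasp point.
Start: joints at [-1.158, 0.332, -0.065, 1.46, 0.022, 1.35, -0.088], TCP at [0.264, 0.567, 0.223] pointing down, gripper open.
Joint ranges: [-2.6, 2.6], [-0.5, 2.12], [-1.47, 1.34], [0.16, 2.42], [-1.27, 4.41], [0.06, 2.06], [-2.6, 2.6]. Speed limits (rad/s): [2.22, 2.22, 2.79, 2.79, 3.14, 3.14, 3.14].

INTERFACE

Orientations are given as a unit quaternion [x, y, z, w].
In Python, from bench import r gives the robot as it stands.
- The arm moves only by the tool send_rows, never from a script. Its argument "commands" is a list of rows, each a list of 7 numbers: the shift along the world's x, y, z normalised to -1 to 1, where 1 is 0.03 m, then the turn, a rotation vector about the world's x, y, z normalised to -1 to 1, where 1 is 5 degrees, then the gripper command: -1 is fully open, 1 is shut, values between are in proportion. In form: [[tx, ty, tz, ax, ay, az, jaw], ...]. A call has 1 to 10 rows; each row shifts and turns the pose as measured when the row begins; what a row does not reach is not made up. A row lasts 1/12 s, in which the tool goes at most 41.7 mm and 7.16 degrees, less where a joint would pass 70% of its speed; a pose out of reach is approached as far as the arm can. A call with a number of a shift or a turn outside -1 to 1 is refused whole. A call with a gripper value outside its range is refused whole. The fingers move at their own pace and stop on an object; "grip_force" is the grip in N (left out, the last holds). Time passes only in rows, so rows that do not move let the fingers close. It gives the time, the measured TCP pose, the force and the opening at its end, in the units of the state.
- r.read_state(): the state, without advancing time (a new reading comes with each control period).
- r.camera(name): name is "scene" or "top" or "wrist"; returns the picture (384x512x3 uint8, blue, green, red); there is no depth.
- r.calibration(name): a dict with "K" (3x3 intrinsics, pixels), "R" (3x3) and "t" (3): a world point X has camera coordinates R X + t; the wrist camera has in their place "mount" (4x4, takes a point from camera to tool coordinates, whose origin is the TCP and whose axes are the flange's). Camera axes: x right, y down, z forward; pixel columns grow to the right and rows downward; lengths in m; the calibration is good to about 2 mm. A picture is of the moment at which its call begins: read the wrist's pose just before it. calibration takes no time and is no camera call.
- r.close_job(): hands the job in, once; it reports no verdict.
The state is a dict: "time": time; "joint_positions": joint angles; "joint_vel": joint speeds; "joint_torque": joint torques, N m; "ee_pos": TCP position; "eef_rot": TCP orientation; "ft_force": force on the tool from outside, world axes, zero at the start; "torque": the same for the moment, N m; "width": finger opening in m.
Only numpy, scipy, OpenCV 4.12 (cv2) and the standard library are available. Lean on these libraries where they do the work, as an engineer would, in place of code of your own. Each camera call takes 0.05 s, during which the arm holds its last target.

## Working session

There is one attempt and no reset: what is moved stays moved. The work goes in short steps, Python scripts to look and compute and a tool call to move; the robot and the scene stay as the last step left them, time stands still between calls to the robot, and variables do not carry over. Pictures are saved under pics/ and viewed, and the job is handed in when it is done.

Besides the shell and the picture viewer there is one more tool, called after ">>>" as name([rows], argument=value, ...), one row to a line, values as JSON. send_rows: Moves the arm, as the interface text tells. Scaled input: -1 to 1 covers 0.03 m each way for a shift and 5 degrees each way for a turn. Its arguments: {"type":"object","properties":{"commands":{"type":"array"},"grip_force":{"type":"number"}},"required":["commands"]}

```bash
mkdir -p pics
python3 - <<'E'
from bench import r
import cv2
s=r.read_state();print(s, r.hold_point_z)
for n in("top","scene"):
    cv2.imwrite(f"pics/{n}0.png",r.camera(n)); c=r.calibration(n); print(n,c)
E
```

```text
{'time': 0.0, 'joint_positions': array([-1.1576219 ,  0.33286939, -0.06470752,  1.46091775,  0.02159071,
        1.34990609, -0.08850608]), 'joint_vel': array([-9.52604227e-05,  1.00152419e-03, -1.35475527e-03,  2.65183085e-04,
       -1.03016686e-05, -1.70525103e-04,  8.05134610e-04]), 'joint_torque': array([-1.37921884e-04, -6.23257828e+01,  2.45297811e-02, -3.89891410e+01,
       -6.13774010e-02,  3.99499002e-02,  6.92567028e-05]), 'ee_pos': array([0.263658  , 0.56624593, 0.22176676]), 'eef_rot': array([ 2.16157713e-01,  9.76358207e-01, -6.91382708e-04, -1.25763807e-04]), 'ft_force': array([-0.90076841,  0.07433759, -0.14722641]), 'torque': array([-0.0399495 , -0.0134037 , -0.01787765]), 'width': 0.08707704687766345} 0.0187
top {'K': array([[354.65457023,   0.        , 253.76265514],
       [  0.        , 354.65457023, 189.43528116],
       [  0.        ,   0.        ,   1.        ]]), 'R': array([[-0.02086239, -0.99948683,  0.02430703],
       [-0.9982328 ,  0.01947082, -0.05614412],
       [ 0.05564203, -0.02543538, -0.99812675]]), 't': array([-0.00405406,  0.54854741,  0.91611877])}
scene {'K': array([[441.22668119,   0.        , 253.76643957],
       [  0.        , 441.22668119, 193.16937548],
       [  0.        ,   0.        ,   1.        ]]), 'R': array([[-0.60531737,  0.79595115,  0.00725638],
       [ 0.66590501,  0.51137003, -0.54320457],
       [-0.436075  , -0.3239791 , -0.83956902]]), 't': array([ 0.31975687, -0.352368  ,  1.45424339])}
```

View pics/top0.png

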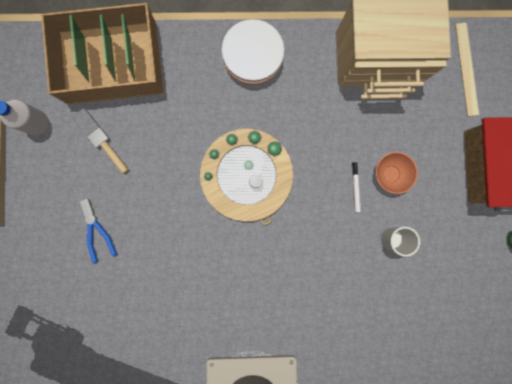

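View pics/scene0.png

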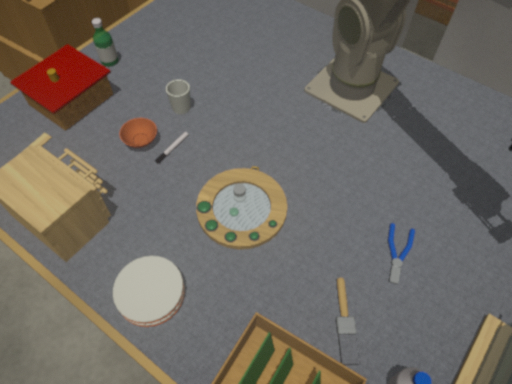

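The top view shows the mirror at about (247,175). Its studs run from the largest at (275,149) through (255,138), (232,140) and (214,154) to the smallest at (208,176). The spare stud and the jar are on the disc at (249,165) and (256,182).

```bash
cat > h.py <<'E'
import numpy as np,cv2
from bench import r
def studs(im,box):
    h=cv2.cvtColor(im,cv2.COLOR_BGR2HSV); x0,y0,x1,y1=box
    m=cv2.inRange(h,(50,90,20),(95,255,200)); k=np.zeros_like(m);k[y0:y1,x0:x1]=m[y0:y1,x0:x1]
    n,l,st,c=cv2.connectedComponentsWithStats(k)
    return [(c[i],st[i,4]) for i in range(1,n) if st[i,4]>=12]
def ray(c,p):
    R,t=c['R'],c['t']; d=R.T@np.linalg.inv(c['K'])@[p[0],p[1],1]; return -R.T@t,d
def plane(c,p,z):
    o,d=ray(c,p); return o+d*(z-o[2])/d[2]
a=np.radians([-70,-35,0,35,70]); L=np.c_[np.cos(a),np.sin(a)]*.1
def fit(P):
    P=np.array(P)[:,:2]; A=L-L.mean(0);B=P-P.mean(0)
    th=np.arctan2((A[:,0]*B[:,1]-A[:,1]*B[:,0]).sum(),(A*B).sum())
    Rm=np.array([[np.cos(th),-np.sin(th)],[np.sin(th),np.cos(th)]]); t=P.mean(0)-Rm@L.mean(0)
    return t,th,L@Rm.T+t
E
python3 - <<'E'
from h import *
np.set_printoptions(precision=4,suppress=True)
for n,b in(("top",(195,120,295,225)),("scene",(190,165,292,250))):
    im=cv2.imread(f"pics/{n}0.png");c=r.calibration(n)
    for p,ar in studs(im,b): print(n,p,ar,plane(c,p,.027))
E
```

```text
top [254.5714 137.2143] 42 [ 0.6845 -0.0198  0.027 ]
top [231.75   139.6562] 32 [0.679  0.0399 0.027 ]
top [274.9231 148.4   ] 65 [ 0.6541 -0.0724  0.027 ]
top [213.8182 154.0909] 22 [0.6418 0.0872 0.027 ]
top [208.0667 176.3333] 15 [0.584  0.1029 0.027 ]
scene [203.5909 205.9697] 66 [ 0.6559 -0.0701  0.027 ]
scene [210.931  224.4828] 58 [ 0.6867 -0.0185  0.027 ]
scene [230.1778 236.1111] 45 [0.6827 0.042  0.027 ]
scene [253.7917 235.2917] 24 [0.6444 0.0881 0.027 ]
```

Run:
```python
from h import *
np.set_printoptions(precision=4,suppress=True)
T=np.array([[.6541,-.0724],[.6845,-.0198],[.679,.0399],[.6418,.0872],[.584,.1029]])
S=np.array([[.6559,-.0701],[.6867,-.0185],[.6827,.042],[.6444,.0881]])
D=(S-T[:4]).mean(0)
P=T+D/2
t,th,F=fit(P);print(D,t,np.degrees(th));print(F,F-P)
c=r.calibration('top')
print('jar/spare',plane(c,(256,182),.055),plane(c,(249,165),.02))
from scipy.spatial.transform import Rotation as R
s=r.read_state();M=R.from_quat(s['eef_rot']).as_matrix();print(M);print((F-s['ee_pos'][:2])/.03)
print(r.calibration('wrist'))
```

```text
[0.0026 0.0017] [0.5883 0.0036] 21.87725535632628
[[ 0.6551 -0.0708]
 [ 0.6857 -0.0191]
 [ 0.6811  0.0409]
 [ 0.6429  0.0874]
 [ 0.585   0.1036]] [[-0.0003  0.0007]
 [-0.0001 -0.0001]
 [ 0.0008  0.0002]
 [-0.0001 -0.0006]
 [-0.0003 -0.0002]]
jar/spare [ 0.5648 -0.0201  0.055 ] [ 0.6125 -0.0039  0.02  ]
[[-0.9065  0.4221 -0.0005]
 [ 0.4221  0.9065 -0.0011]
 [-0.0001 -0.0012 -1.    ]]
[[ 13.0458 -21.2377]
 [ 14.067  -19.5126]
 [ 13.914  -17.5138]
 [ 12.6421 -15.9641]
 [ 10.7115 -15.4243]]
{'K': array([[288.1063,   0.    , 244.3164],
       [  0.    , 288.1063, 191.807 ],
       [  0.    ,   0.    ,   1.    ]]), 'mount': array([[-0.0004, -0.9584, -0.2854,  0.0782],
       [ 1.    , -0.0005,  0.0003, -0.001 ],
       [-0.0004, -0.2854,  0.9584, -0.1623],
       [ 0.    ,  0.    ,  0.    ,  1.    ]])}
```

>>> send_rows([
  [0.6,-1,0,0,0,0,1],
  [0.6,-1,0,0,0,0,1],
  [0.6,-1,0,0,0,0,1],
  [0.6,-1,0,0,0,0,1],
  [0.6,-1,0,0,0,0,1],
  [0.6,-1,0,0,0,0,1],
  [0.6,-1,0,0,0,0,1],
  [0.6,-1,0,0,0,0,1],
  [0.6,-1,0,0,0,0,1],
  [0.6,-1,0,0,0,0,1],
], grip_force=20)

```text
time: 0.93
ee_pos: [0.4397, 0.2572, 0.2167]
eef_rot: [0.209, 0.978, -0.003, -0.004]
ft_force: [0.7, 0.3, 0.3]
width: 0.0283
```

>>> send_rows([
  [0.9,-1,0,0,0,0,1],
  [0.9,-1,0,0,0,0,1],
  [0.9,-1,0,0,0,0,1],
  [0.9,-1,0,0,0,0,1],
  [0.9,-1,0,0,0,0,1],
  [0.9,-1,0,0,0,0,1],
  [0.9,-1,0,0,0,0,1],
  [0.5,-0.8,0,0,0,0,1],
  [0,0,0,0,0,0,1],
  [0,0,0,0,0,0,1],
])

```text
time: 1.77
ee_pos: [0.6493, 0.0017, 0.2136]
eef_rot: [0.212, 0.977, -0.006, -0.005]
ft_force: [-0.7, 1.6, 1.3]
width: 0.0004
```

```bash
cat > w.py <<'E'
from h import *
from scipy.spatial.transform import Rotation as R
def wcal():
    s=r.read_state();c=dict(r.calibration('wrist'));T=np.eye(4);T[:3,:3]=R.from_quat(s['eef_rot']).as_matrix();T[:3,3]=s['ee_pos']
    W=np.linalg.inv(T@c['mount']);c['R']=W[:3,:3];c['t']=W[:3,3];return s,c
E
python3 - <<'E'
from w import *
np.set_printoptions(precision=4,suppress=True)
s,c=wcal();im=r.camera('wrist');cv2.imwrite('pics/w1.png',im);print(s['ee_pos'],s['width'],s['ft_force'],s['time'])
for p,ar in studs(im,(0,0,512,384)): 
    if ar>60: print(p,ar,plane(c,p,.028))
E
```

```text
[0.6493 0.0017 0.2136] 0.00039074130806850176 [-0.7364  1.5502  1.2968] 1.7667
[303.5294  87.0515] 136 [0.5847 0.1014 0.028 ]
[308.3864 139.4205] 176 [0.6421 0.0853 0.028 ]
[284.0762 183.1762] 210 [0.68   0.0384 0.028 ]
[194.7723 199.9476] 382 [ 0.6537 -0.0733  0.028 ]
[241.8576 204.9722] 288 [ 0.6845 -0.0215  0.028 ]
```

View pics/w1.png

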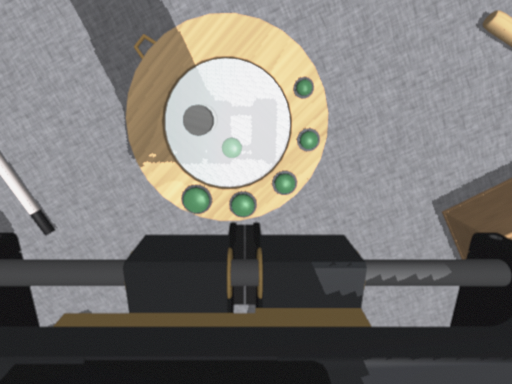

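The wrist view shows the fingers shut and all five studs, from (195,200) for the largest to (304,87) for the smallest. It agrees with the fixed cameras to about 2 mm. Next I'll go above stud 1 at (0.6545, -0.072).

>>> send_rows([
  [0.1,-0.8,-0.8,0,0,0,1],
  [0.1,-0.8,-0.9,0,0,0,1],
  [0,-0.8,-0.9,0,0,0,1],
  [0,0,-0.9,0,0,0,1],
  [0,0,-0.9,0,0,0,1],
  [0,0,-0.3,0,0,0,1],
  [0,0,0,0,0,0,1],
  [0,0,0,0,0,0,1],
])

```text
time: 2.48
ee_pos: [0.6527, -0.0608, 0.0696]
eef_rot: [0.205, 0.979, -0.003, -0.004]
ft_force: [0.2, -0.0, 0.4]
width: 0.0005
```

>>> send_rows([
  [0.06,-0.37,-0.5,0,0,0,1],
  [0,0,0,0,0,0,1],
  [0,0,0,0,0,0,1],
])

```text
time: 2.73
ee_pos: [0.6572, -0.07, 0.0578]
eef_rot: [0.203, 0.979, -0.001, -0.002]
ft_force: [0.4, 0.5, 1.2]
width: 0.0007
```

Run:
```python
from w import *
np.set_printoptions(precision=4,suppress=True)
s,c=wcal();im=r.camera('wrist');cv2.imwrite('pics/w2.png',im);print(s['ee_pos'],s['ft_force'])
for p,ar in studs(im,(0,0,512,384)): 
    if ar>60: print(p,ar,plane(c,p,.028))
X=c['R']@s['ee_pos']+c['t'];X=c['K']@X;print('tcp px',X/X[2])
```

```text
[ 0.6572 -0.07    0.0578] [0.3841 0.5204 1.1673]
[465.0934   9.3864] 471 [0.5868 0.1004 0.028 ]
[457.9718 110.2105] 746 [0.6419 0.0848 0.028 ]
[402.3532 189.8141] 807 [0.6797 0.0385 0.028 ]
[238.1427 211.8585] 862 [ 0.6493 -0.0725  0.028 ]
[323.0712 222.1409] 646 [ 0.6807 -0.0198  0.028 ]
tcp px [245.9068 238.188    1.    ]
```

View pics/w2.png

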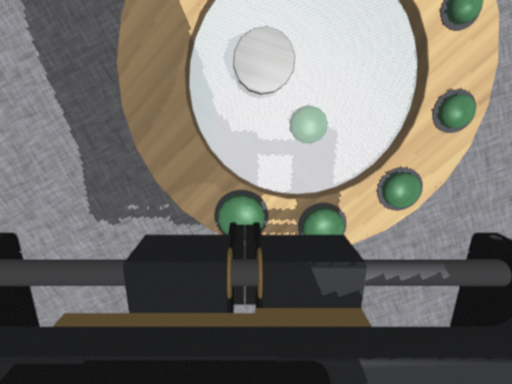

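The fingertips are over stud 1, which is partly hidden at about (240,215). I'll nudge sideways and descend.

>>> send_rows([
  [-0.09,-0.07,-0.5,0,0,0,1],
  [0,0,-0.2,0,0,0,1],
  [0,0,0,0,0,0,1],
  [0,0,0,0,0,0,1],
])

```text
time: 3.12
ee_pos: [0.6562, -0.0725, 0.0394]
eef_rot: [0.204, 0.979, -0.001, 0.0]
ft_force: [-0.6, 0.1, -0.6]
width: 0.0001
```

>>> send_rows([
  [-0.04,0,-0.15,0,0,0,1],
  [0,0,-0.1,0,0,0,1],
  [0,0,-0.1,0,0,0,1],
  [0,0,0,0,0,0,1],
])

```text
time: 3.45
ee_pos: [0.6564, -0.0722, 0.0304]
eef_rot: [0.204, 0.979, -0.001, 0.002]
ft_force: [0.2, 0.2, 0.7]
width: 0.0006
```

>>> send_rows([
  [0,0,-0.1,0,0,0,1],
  [0,0,0,0,0,0,1],
])

```text
time: 3.62
ee_pos: [0.6569, -0.0722, 0.0278]
eef_rot: [0.203, 0.979, -0.001, 0.002]
ft_force: [-0.2, 0.6, 0.2]
width: 0.0006
```

Run:
```python
from w import *
np.set_printoptions(precision=4,suppress=True)
s,c=wcal();im=r.camera('wrist');print(s['ee_pos'],s['ft_force'],s['joint_torque'])
a=r.camera('scene')[150:270,170:310]
im=im[150:320,150:380]
cv2.imwrite('pics/w3.png',cv2.resize(im,None,fx=3,fy=3))
cv2.imwrite('pics/s3.png',cv2.resize(a,None,fx=5,fy=5,interpolation=cv2.INTER_CUBIC))
s=r.read_state();print(s['ee_pos'],s['ft_force'])
```

```text
[ 0.6569 -0.0722  0.0278] [-0.2325  0.6368  0.2321] [ -0.0192 -69.775    9.0824 -33.1785   0.0007   0.0223   0.0153]
[ 0.6568 -0.0722  0.028 ] [-0.4563  0.0875  0.9728]
```

View pics/w3.png

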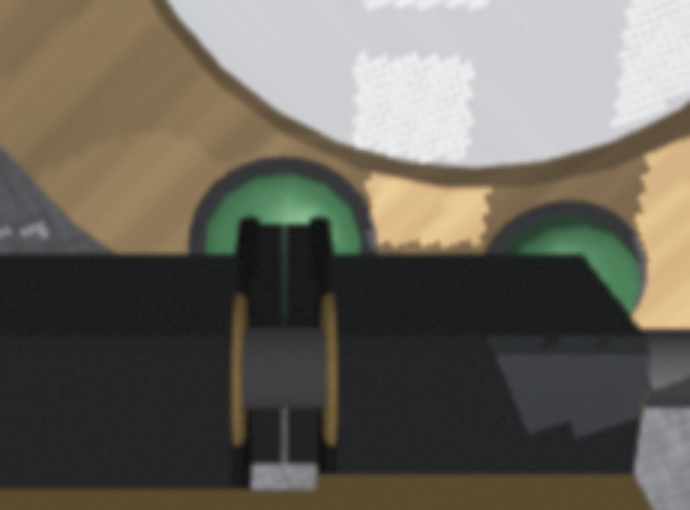

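View pics/s3.png

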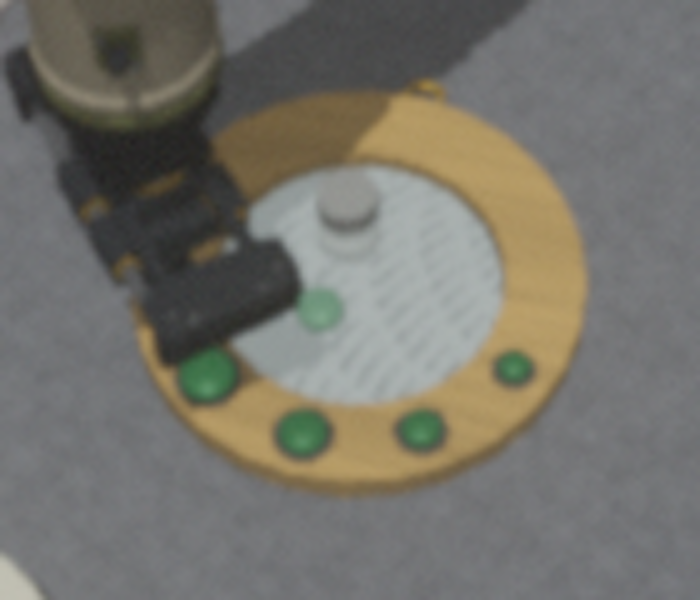

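The stud still shows behind the tips at (244,220). The rows that don't move reset the target, which may have released the force, so I'll read the force at the end of a pushing row.

>>> send_rows([
  [-0.05,0,-0.08,0,0,0,1],
])

```text
time: 3.8
ee_pos: [0.6564, -0.0722, 0.0263]
eef_rot: [0.203, 0.979, -0.0, 0.003]
ft_force: [3.9, 0.3, 5.4]
width: 0.0003
```

>>> send_rows([
  [0,0,-0.05,0,0,0,1],
  [0,0,-0.03,0,0,0,1],
])

```text
time: 3.97
ee_pos: [0.6565, -0.0722, 0.0244]
eef_rot: [0.203, 0.979, -0.0, 0.004]
ft_force: [-1.9, 0.2, 6.4]
width: 0.0003
```

>>> send_rows([
  [0,0,0.5,0,0,0,1],
  [0,0,0.5,0,0,0,1],
  [0.45,0.85,0,0,0,0,1],
  [0.4,0.8,0,0,0,0,1],
  [0,0,0,0,0,0,1],
  [0,0,0,0,0,0,1],
])

```text
time: 4.47
ee_pos: [0.6799, -0.0229, 0.0535]
eef_rot: [0.205, 0.979, -0.001, 0.001]
ft_force: [-0.7, -1.2, -0.8]
width: 0.0004
```

```bash
cat > look.py <<'E'
from w import *
import sys
np.set_printoptions(precision=4,suppress=True)
s,c=wcal();im=r.camera('wrist');print(s['ee_pos'],s['ft_force'],s['time'])
for p,ar in studs(im,(0,0,512,384)): 
    if ar>60: print(p,ar,plane(c,p,.028))
X=c['R']@s['ee_pos']+c['t'];X=c['K']@X;print('tcp px',X/X[2])
cv2.imwrite(f'pics/{sys.argv[1]}.png',cv2.resize(im,(768,576)))
E
python3 look.py w4
```

```text
[ 0.6799 -0.0229  0.0535] [-0.7181 -1.1751 -0.8292] 4.4667
[378.8219   6.3596] 292 [0.5889 0.0996 0.028 ]
[379.974  106.3026] 770 [0.6421 0.085  0.028 ]
[328.8635 188.2343] 828 [0.6798 0.0386 0.028 ]
[165.4047 216.0108] 556 [ 0.6532 -0.0724  0.028 ]
[253.6891 218.7762] 505 [ 0.6798 -0.0168  0.028 ]
tcp px [245.9062 238.1806   1.    ]
```

View pics/w4.png

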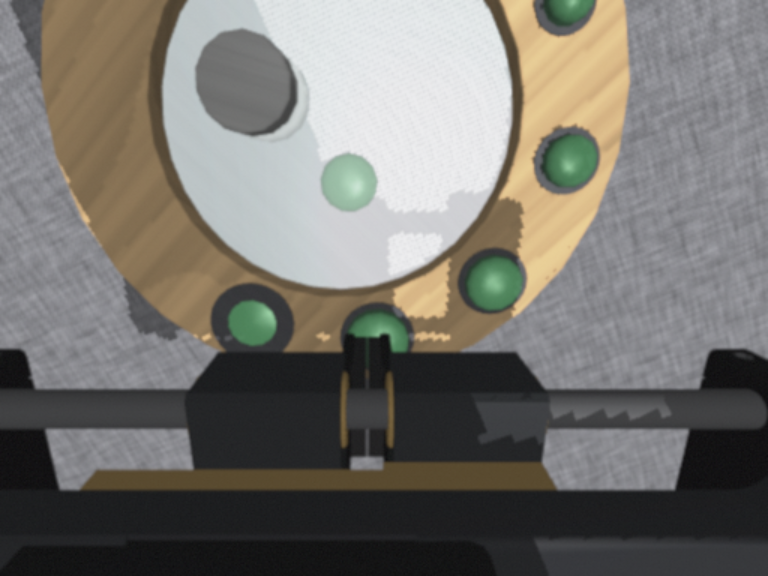

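Stud 1 at (252,322) is now sunk inside its dark ring and the others are still proud. The mirror has not moved. Stud 2 is next.

>>> send_rows([
  [0.16,0.08,-0.3,0,0,0,1],
  [0,0,-0.2,0,0,0,1],
  [0,0,0,0,0,0,1],
  [0,0,0,0,0,0,1],
])

```text
time: 4.85
ee_pos: [0.6833, -0.0222, 0.0354]
eef_rot: [0.206, 0.979, -0.002, 0.0]
ft_force: [0.3, -0.0, -0.5]
width: 0.0001
```

>>> send_rows([
  [0.05,0.05,-0.05,0,0,0,1],
  [0,0,-0.1,0,0,0,1],
  [0,0,-0.1,0,0,0,1],
])

```text
time: 5.1
ee_pos: [0.6849, -0.0217, 0.028]
eef_rot: [0.207, 0.978, -0.001, 0.0]
ft_force: [-3.4, 0.5, 4.7]
width: 0.0005
```

>>> send_rows([
  [0,0,-0.06,0,0,0,1],
  [0,0,-0.05,0,0,0,1],
])

```text
time: 5.27
ee_pos: [0.6849, -0.0217, 0.025]
eef_rot: [0.207, 0.978, -0.001, 0.0]
ft_force: [-2.6, 0.7, 5.7]
width: 0.0002
```

>>> send_rows([
  [0,0,0.5,0,0,0,1],
  [0,0,0.4,0,0,0,1],
  [-0.08,1,0,0,0,0,1],
  [-0.07,1,0,0,0,0,1],
  [0,0,0,0,0,0,1],
  [0,0,0,0,0,0,1],
])

```text
time: 5.77
ee_pos: [0.6802, 0.0369, 0.0538]
eef_rot: [0.209, 0.978, -0.002, 0.001]
ft_force: [-0.4, -0.6, 0.3]
width: 0.0008
```

```bash
python3 look.py w5
```

```text
[0.6802 0.0369 0.0538] [-0.4331 -0.5761  0.2639] 5.7667
[280.1496  43.3333] 615 [0.5848 0.1017 0.028 ]
[290.2997 144.1564] 684 [0.6423 0.0854 0.028 ]
[249.1828 215.2526] 487 [0.6766 0.0411 0.028 ]
[ 96.1189 245.6119] 572 [ 0.6529 -0.0695  0.028 ]
tcp px [245.9047 238.1715   1.    ]
```

View pics/w5.png

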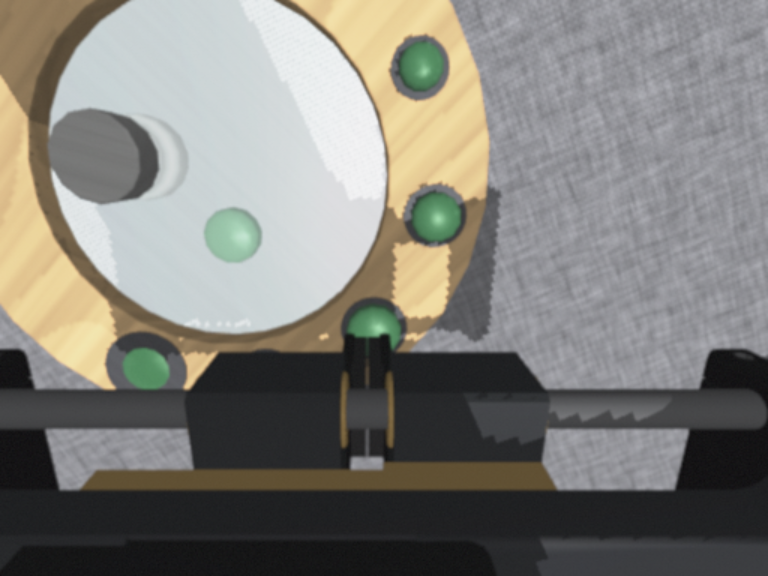

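The tips are over stud 3 at about (373,328). Stud 2 is hidden behind the gripper. I'll press stud 3.

>>> send_rows([
  [0,0.08,-0.3,0,0,0,1],
  [0,0,-0.2,0,0,0,1],
  [0,0,0,0,0,0,1],
  [0,0,0,0,0,0,1],
])

```text
time: 6.15
ee_pos: [0.6802, 0.0375, 0.0369]
eef_rot: [0.21, 0.978, -0.002, 0.001]
ft_force: [-0.1, -0.2, -0.8]
width: 0.0005
```

>>> send_rows([
  [0,0.02,-0.05,0,0,0,1],
  [0,0,-0.1,0,0,0,1],
  [0,0,-0.1,0,0,0,1],
])

```text
time: 6.4
ee_pos: [0.6804, 0.0365, 0.0291]
eef_rot: [0.211, 0.977, -0.003, 0.001]
ft_force: [-3.1, 1.4, 4.3]
width: 0.0001
```

>>> send_rows([
  [0,0,-0.07,0,0,0,1],
  [0,0,-0.06,0,0,0,1],
])

```text
time: 6.57
ee_pos: [0.6804, 0.0365, 0.0254]
eef_rot: [0.211, 0.977, -0.002, 0.001]
ft_force: [-2.7, 0.5, 6.0]
width: 0.0006
```

>>> send_rows([
  [0,0,0.5,0,0,0,1],
  [0,0,0.4,0,0,0,1],
  [-0.65,0.9,0,0,0,0,1],
  [-0.65,0.9,0,0,0,0,1],
  [0,0,0,0,0,0,1],
  [0,0,0,0,0,0,1],
])

```text
time: 7.07
ee_pos: [0.6405, 0.0895, 0.0537]
eef_rot: [0.213, 0.977, -0.003, 0.002]
ft_force: [0.9, -2.0, -0.3]
width: 0.0006
```

```bash
python3 look.py w6
```

```text
[0.6405 0.0895 0.0537] [ 0.9345 -1.9724 -0.2749] 7.0667
[227.4926 141.723 ] 473 [0.5847 0.1019 0.028 ]
[241.8517 218.3729] 236 [0.6369 0.088  0.028 ]
[ 66.8543 307.583 ] 247 [ 0.6482 -0.067   0.028 ]
tcp px [245.9033 238.1618   1.    ]
```

View pics/w6.png

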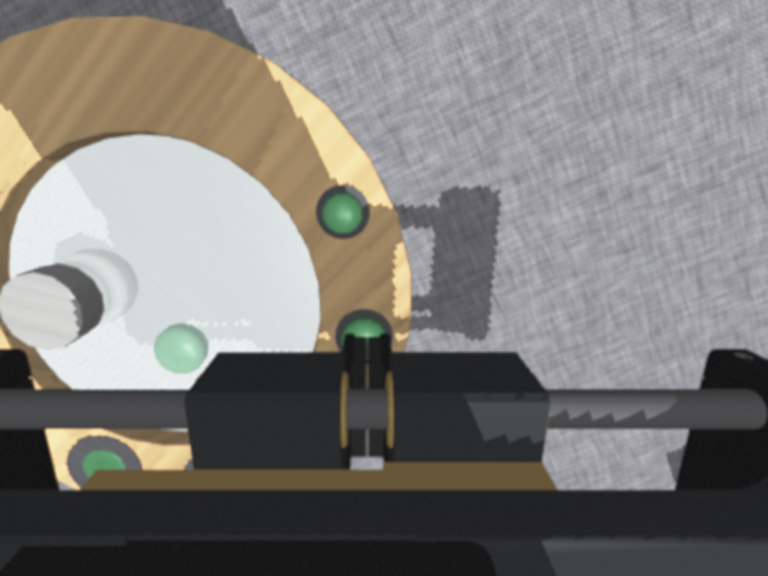

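Stud 4, at (365,330), is just under the tips. I'll shift by (+2, -3) mm and press.

>>> send_rows([
  [0.06,-0.11,-0.3,0,0,0,1],
  [0,0,-0.2,0,0,0,1],
  [0,0,0,0,0,0,1],
  [0,0,0,0,0,0,1],
])

```text
time: 7.45
ee_pos: [0.6437, 0.0838, 0.037]
eef_rot: [0.214, 0.977, -0.003, 0.002]
ft_force: [0.6, -0.8, -0.3]
width: 0.0004
```

>>> send_rows([
  [0,0,-0.05,0,0,0,1],
  [0,0,-0.1,0,0,0,1],
  [0,0,-0.1,0,0,0,1],
])

```text
time: 7.7
ee_pos: [0.6443, 0.0822, 0.029]
eef_rot: [0.215, 0.977, -0.003, 0.002]
ft_force: [-2.8, 2.0, 3.0]
width: 0.0003
```

>>> send_rows([
  [0,0,-0.07,0,0,0,1],
  [0,0,-0.06,0,0,0,1],
])

```text
time: 7.87
ee_pos: [0.6443, 0.0823, 0.0251]
eef_rot: [0.215, 0.977, -0.003, 0.002]
ft_force: [-2.2, 0.5, 6.2]
width: 0.0002
```

Stud 5 is at (0.585, 0.1025), so the move is dx -0.059, dy +0.020.

>>> send_rows([
  [0,0,0.5,0,0,0,1],
  [0,0,0.4,0,0,0,1],
  [-0.95,0.3,0,0,0,0,1],
  [-0.95,0.3,0,0,0,0,1],
  [0,0,0,0,0,0,1],
  [0,0,0,0,0,0,1],
  [0,0,0,0,0,0,1],
])

```text
time: 8.45
ee_pos: [0.5857, 0.0999, 0.0533]
eef_rot: [0.215, 0.977, -0.004, 0.003]
ft_force: [1.1, -0.1, 0.3]
width: 0.0002
```

```bash
python3 look.py w7
```

```text
[0.5857 0.0999 0.0533] [ 1.1241 -0.1119  0.3318] 8.45
[247.3392 216.3462] 286 [0.5822 0.1026 0.028 ]
tcp px [245.9024 238.1549   1.    ]
```

View pics/w7.png

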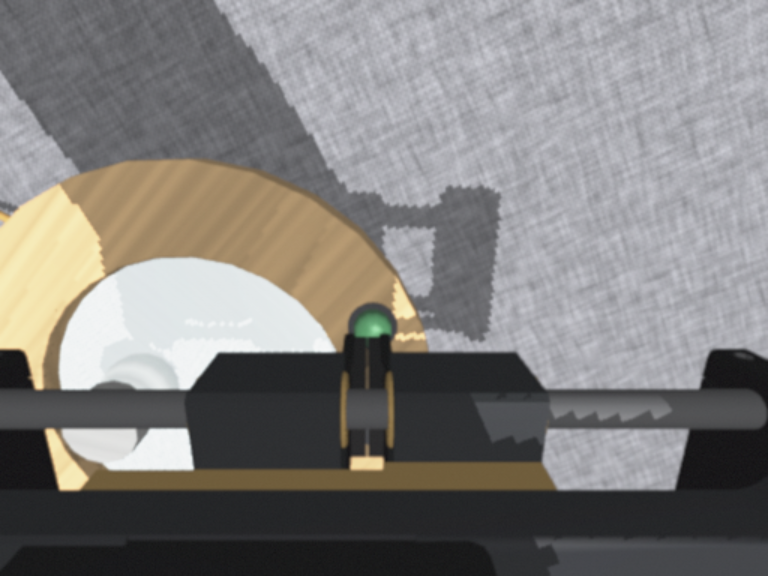

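>>> send_rows([
  [-0.03,0.12,-0.3,0,0,0,1],
  [0,0,-0.2,0,0,0,1],
  [0,0,0,0,0,0,1],
  [0,0,0,0,0,0,1],
])

```text
time: 8.83
ee_pos: [0.5871, 0.1026, 0.0365]
eef_rot: [0.216, 0.976, -0.004, 0.004]
ft_force: [-0.2, -0.6, 0.2]
width: 0.0004
```

>>> send_rows([
  [0,0.03,-0.05,0,0,0,1],
  [0,0,-0.1,0,0,0,1],
  [0,0,-0.1,0,0,0,1],
])

```text
time: 9.08
ee_pos: [0.5877, 0.1032, 0.0286]
eef_rot: [0.217, 0.976, -0.004, 0.004]
ft_force: [-3.1, 1.3, 5.2]
width: 0.0005
```

>>> send_rows([
  [0,0,-0.07,0,0,0,1],
  [0,0,-0.06,0,0,0,1],
])

```text
time: 9.25
ee_pos: [0.5877, 0.1032, 0.0246]
eef_rot: [0.217, 0.976, -0.004, 0.004]
ft_force: [-2.2, -0.8, 5.9]
width: 0.0004
```

Now I'll raise the hand and back off to where the wrist camera sees all the studs.

>>> send_rows([
  [0,0,0.5,0,0,0,1],
  [0,0,0.9,0,0,0,1],
  [0,0,1,0,0,0,1],
  [0.5,-0.5,1,0,0,0,1],
  [0.7,-0.7,1,0,0,0,1],
  [0.7,-0.7,0.6,0,0,0,1],
  [0.7,-0.7,0,0,0,0,1],
  [0.7,-0.7,0,0,0,0,1],
  [0,0,0,0,0,0,1],
  [0,0,0,0,0,0,1],
])

```text
time: 10.08
ee_pos: [0.6873, -0.0001, 0.1797]
eef_rot: [0.214, 0.977, -0.005, 0.003]
ft_force: [-0.9, 0.6, 0.4]
width: 0.0003
```

```bash
python3 look.py w8
```

```text
[ 0.6873 -0.0001  0.1797] [-0.8785  0.6444  0.3853] 10.0833
[296.7059  43.8824] 85 [0.5849 0.1011 0.028 ]
[302.4677 106.2903] 124 [0.6421 0.0848 0.028 ]
[275.5482 157.269 ] 197 [0.6797 0.0385 0.028 ]
[174.5288 177.0628] 191 [ 0.6532 -0.0732  0.028 ]
[226.9634 183.0183] 164 [ 0.6839 -0.0227  0.028 ]
tcp px [245.9046 238.1612   1.    ]
```

View pics/w8.png

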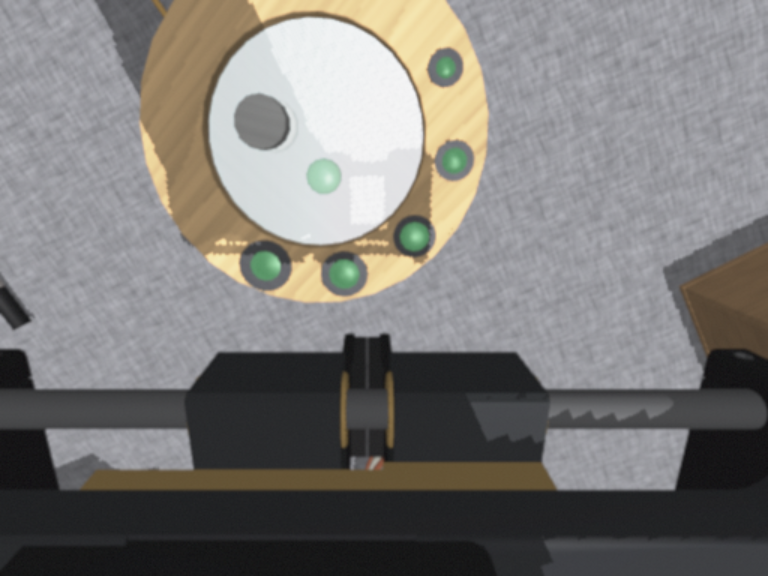

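Stud 3 looks less sunk than the others, with a larger dome inside its ring. I'll measure the ratio of dome to ring for each stud.

Run:
```python
from w import *
im=cv2.imread('pics/w8.png'); b=cv2.imread('pics/w1.png');b=cv2.resize(b,(768,576))
A=cv2.resize(im[40:310,220:490],(540,540),interpolation=cv2.INTER_CUBIC)
cv2.imwrite('pics/c8.png',A)
s,c=wcal()
im=r.camera('wrist'); h=cv2.cvtColor(im,cv2.COLOR_BGR2HSV)
# equal-size patches, enlarged
ctr=[(176,177),(229,182),(275,157),(303,106),(297,44)]
P=[cv2.resize(im[y-20:y+20,x-20:x+20],(150,150),interpolation=cv2.INTER_CUBIC) for x,y in ctr]
cv2.imwrite('pics/p8.png',np.hstack(P))
for x,y in ctr: print(h[y-18:y+18:2,x,:].tolist()[:0], [int(v) for v in h[y,x-18:x+19:2,1]],[int(v) for v in h[y,x-18:x+19:2,2]])
```

```text
[] [72, 75, 17, 14, 14, 91, 100, 102, 102, 100, 95, 85, 78, 73, 66, 25, 12, 14, 36] [245, 187, 108, 106, 106, 145, 151, 148, 150, 153, 164, 180, 197, 211, 215, 121, 108, 111, 133]
[] [83, 88, 19, 16, 22, 94, 100, 99, 95, 86, 76, 65, 69, 83, 80, 13, 15, 54, 89] [239, 232, 124, 114, 117, 144, 146, 149, 161, 177, 201, 221, 217, 185, 159, 118, 119, 166, 233]
[] [95, 94, 93, 36, 16, 78, 100, 98, 91, 76, 68, 73, 80, 93, 95, 14, 12, 75, 74] [143, 149, 142, 79, 65, 102, 140, 148, 163, 198, 219, 211, 189, 162, 142, 128, 131, 208, 244]
[] [94, 96, 92, 2, 14, 44, 97, 96, 85, 76, 80, 94, 100, 79, 14, 6, 87, 86, 86] [147, 152, 185, 122, 128, 132, 145, 154, 174, 202, 192, 163, 153, 145, 125, 124, 224, 236, 236]
[] [76, 74, 75, 88, 15, 13, 47, 98, 95, 90, 92, 100, 87, 16, 18, 67, 77, 82, 84] [242, 244, 244, 230, 116, 119, 125, 145, 156, 170, 167, 153, 147, 114, 115, 180, 243, 240, 238]
```

View pics/p8.png

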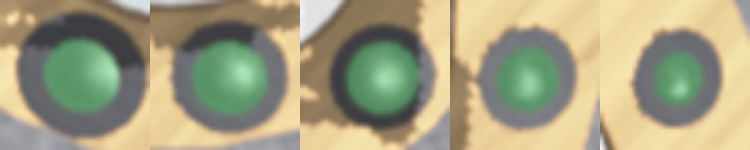

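Run:
```python
from w import *
from scipy.spatial.transform import Rotation as R
def cal(p,q):
    c=dict(r.calibration('wrist'));T=np.eye(4);T[:3,:3]=R.from_quat(q).as_matrix();T[:3,3]=p
    W=np.linalg.inv(T@c['mount']);c['R']=W[:3,:3];c['t']=W[:3,3];return c
def meas(im,c,lab):
    h=cv2.cvtColor(im,cv2.COLOR_BGR2HSV);m=cv2.inRange(h,(50,45,20),(95,255,255))
    n,l,st,ce=cv2.connectedComponentsWithStats(m)
    for i in range(1,n):
        if 40<st[i,4]<3000:
            z=(c['R']@plane(c,ce[i],.025)+c['t'])[2]
            print(lab,ce[i].round(),st[i,4],'wid mm',(st[i,2]*z/c['K'][0,0]*1e3).round(1),'eqdia',(2*np.sqrt(st[i,4]/np.pi)*z/c['K'][0,0]*1e3).round(1))
meas(cv2.imread('pics/w1.png'),cal([.6493,.0017,.2136],[.212,.977,-.006,-.005]),'before')
s,c=wcal();meas(r.camera('wrist'),c,'now')
```

```text
before [304.  87.] 208 wid mm 18.3 eqdia 18.7
before [309. 140.] 255 wid mm 21.7 eqdia 21.7
before [231. 148.] 141 wid mm 20.7 eqdia 16.3
before [284. 183.] 320 wid mm 25.1 eqdia 25.4
before [196. 200.] 530 wid mm 34.6 eqdia 33.3
before [242. 205.] 410 wid mm 30.9 eqdia 29.4
now [297.  46.] 157 wid mm 12.9 eqdia 14.0
now [303. 108.] 227 wid mm 17.9 eqdia 17.9
now [214. 118.] 239 wid mm 22.4 eqdia 18.6
now [276. 158.] 334 wid mm 22.1 eqdia 22.8
now [177. 178.] 333 wid mm 22.7 eqdia 23.3
now [229. 183.] 332 wid mm 23.9 eqdia 23.4
```

All five visible domes are now smaller than full size. From stud 1 to stud 5 they measure about 23, 23, 22, 18 and 13 mm, against 34, 30, 26, 22 and 18 mm before. Every edge is therefore below the wood, stud 3 included. One last look from above, then I'll hand in.

Run:
```python
from w import *
im=r.camera('scene');cv2.imwrite('pics/s9.png',im);s=r.read_state();print(s['time'],s['ee_pos'],s['ft_force']);r.close_job()
```

```text
10.2833 [0.68607184 0.00203353 0.17964692] [0.35063702 0.77108919 0.35819673]
the job is handed in; nothing more can be done
```

View pics/s9.png

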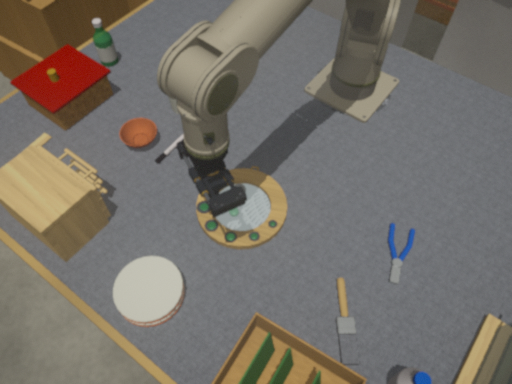

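I pressed all five studs in order from largest to smallest with the fingers shut. I then raised the hand to z ≈ 0.18 m, clear of everything, and handed the job in at about 10.3 s.

- **Pressing:** the final force on each stud was about 5.7–6.4 N, with the fingertips ending at z ≈ 24.4–25.4 mm. That is a little past home (27 mm) and within the rubber seat's harmless travel.
- **Depth check:** in the last wrist picture every visible dome was narrower than its full width, so each edge sits below the wood. I estimated stud 3, the least sunk, at about 6 mm in.
- **Disagreement:** a first, coarser colour mask made stud 3 look possibly under-pressed, so I measured the dome widths again. The new widths agreed with the fingertip height and force, so I didn't press it again.
- **Mirror and other objects:** stud positions in the wrist view changed by about 1–2 mm from before, so the mirror stayed put within measuring error. The bowl, brush, pliers and pen look unmoved in the last scene picture, and the jar and spare stud look unmoved in the wrist pictures. The arm hides the cup in the last picture, so I could not check it, but the hand never went near it.

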